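Rehang the drying cupboard's lift-off door

ROBOT

A 6-joint arm with a two-finger parallel gripper is mounted at the origin on the work surface. World frame = base frame: x ahead of the robot, y to its left, z up, the work surface at z = 0. Lengths are in m, angles in rad, forces in N, time in s.
With the tool pointing down it reaches from about 0.375 to 0.975 m from the base axis. Payload 3.8 kg.
Tool frame: the origin (TCP) lies on the centre line of the jaws, within the pads' length; the fingertips stand ahead of it and the grasp point (between the pads) lies 11 mm behind it (arm.tips_ahead is the z of the fingertips in the tool frame, in m); z points along the fingers, y is the line along which they close (so a half turn about z gives the same grasp; the last joint's range is limited). The gripper opens to 88 mm and grips with 3 to 60 N. Pads are 18 mm wide; open, the fingers measure 123 mm over their backs; the gripper's body (75 mm by 187 mm) begins 45 mm behind the grasp point.
Start: joints at [-1.15, 0.264, 1.604, -0, 1.274, -0.037], TCP at [0.298, -0.605, 0.223] pointing down, gripper open.
Joint ranges: [-2.63, 2.63], [-0.94, 2.18], [0.31, 2.57], [-1.31, 4.45], [0, 2.66], [-2.55, 2.55]. Speed limits (rad/s): [2.57, 2.57, 3.14, 3.14, 3.14, 3.14].

INTERFACE

Orientations are given as a 3x3 rotation matrix whose columns are the frame's x, y, z axes.
In Python, from rig import readout, eyes, workorder, arm gives the robot as it stands.
- The arm moves only by the tool servo_tool, never from a script. Its argument "series" is a list of rows, each a list of 7 numbers: the shift along the tool's x, y, z in m, then the turn, a rotation vector about the tool's x, y, z in degrees, then the closure in counts, from 0 (fully open) to 255 (shut). In form: [[x, y, z, wx, wy, wz, grip], ...]. A call has 1 to 5 rows; each row is the pose to reach, as a shift and turn from the pose commanded when the call began, along the tool's axes at that moment; what a row does not reach only later rows make up. A row lasts 1/10 s, in which the tool goes at most 50 mm and 8.59 degrees, less where a joint would pass 70% of its speed; a pose out of reach is approached as far as the arm can. A call with a gripper value outside its range is refused whole. The fingers move at their own pace and stop on an object; "grip_force" is the grip in N (left out, the last holds). Time passes only in rows, so rows that repeat a pose let the fingers close. It gives the time, the measured TCP pose, the force, the opening and the grip force at its end, in the units of the state.
- readout.sense(): the state, without advancing time (a new reading comes with each control period).
- eyes.get_image(name): name is "side" or "top"; returns the picture (480x640x3 uint8, blue, green, red); there is no depth.
- eyes.get_calibration(name): a dict with "camera_matrix" (3x3 intrinsics, pixels), "k1" (the pictures are not rectified: a ray, as slopes to the right and down, at radius r is drawn at 1 + k1 r^2 times it, then the intrinsics apply), "rvec" (rotation vector, rad) and "tvec" (3), from world to camera coordinates, as OpenCV has them. Camera axes: x right, y down, z forward; pixel columns grow to the right and rows downward; lengths in m; the calibration is good to about 2 mm. A picture is of the moment at which its call begins. get_calibration takes no time and is no camera call.
- workorder.sign_off(): hands the job in; it is judged then, once.
The state is a dict: "t": time; "q": joint angles; "qvel": joint speeds; "joint_torque": joint torques, N m; "tool_pos": TCP position; "tcp_rot": TCP orientation; "ft_force": force on the tool from outside, world axes, zero at the start; "torque": the same for the moment, N m; "finger_gap": finger opening in m; "gripper_force": force on a finger pad.
Only numpy, scipy, OpenCV 4.12 (cv2) and the standard library are available. Lean on these libraries where they do the work, as an engineer would, in place of code of your own. Each camera call takes 0.05 s, during which the arm holds its last target. There are 200 camera calls.

TASK

The drying cupboard's lift-off door is stored in the bat rack, with only its hinge end clear. Take it out by that end, stand it upright in the slot of the slotted wooden block, about centred, and let go of it; then take it again away from its hinges and hang it on the cupboard, so that both its hinge sockets go over the two upright pintles and sit fully down. Leave the pots and tools around alone.

Things in the scene. Friction and masses are not known exactly. Their poses are not given: they have to be found in the camera images.
- leaf: Lift-off door, upright: wooden leaf 158 x 12 x 110 mm, about 0.23 kg, with two iron hinge sockets beyond one end and a knob (16 mm proud of its +y face) near the other. Origin: on the hinge axis, level with the lower edge. z up the hinge axis; the leaf runs along -x, from x = -14 to -172 mm, mid-plane y = 0, top edge z = 110 mm. In a slot it may lean sideways up to 0.15 rad.
- leaf_top (a point): Middle of the door's top edge (leaf x = -93 mm). The leaf is 12 mm thick for 40 mm down from the top edge and over its whole height in the 30 mm wide end stiles; the panel between is 6 mm.
- leaf_foot (a point): Middle of the door's lower edge (leaf x = -93 mm).
- lower_socket (a point): Centre of the underside of the lower hinge socket, leaf x = 0, z = 8 mm. A socket is an iron block 26 x 26 mm, 22 mm tall, with a vertical 13 mm through hole.
- upper_socket (a point): Centre of the underside of the upper hinge socket (same block), leaf z = 72 mm, 64 mm above the lower one.
- rack: Fixed bat rack where the door starts. Origin on the table near (within 6 mm of) the stored door's hinge axis, x towards the hinge end, z up. The door stands in a slot 15 mm wide, 30 mm deep, floor 20 mm above the table, from x = -153 to -33 mm; its flared mouth ends 60 mm above the table. The door comes out straight up.
- rack_bats (a point): Top of the rack, midway between two tall plywood bats (160 x 14 mm, tops 202 mm above the table) that stand either side of the door's free end, rack x = -264 to -104 mm, inner faces 34 mm from the door's mid-plane. No gripper fits between them: only the hinge end of the door is free.
- stand: Fixed slotted wooden block, the halfway rest. Origin on the table 93 mm along +x from its centre (below the hinge axis of a door standing centred in it); the slot runs along x, from x = -153 to -33 mm, 15 mm wide, 30 mm deep, floor 80 mm above the table, walls 20 mm thick, flared mouth about 26 mm wide ending 120 mm above the table.
- stand_slot (a point): Middle of the slot's floor in the block.
- cupboard: Fixed open drying cupboard without its door: dark posts, wire shelf on top. Origin on the table on the pintle axis; z up, -x is out of the doorway, which lies to -y of the hinge post; the cupboard is at x = 25 to 175 mm. Hung, the door swings freely, its lower edge 32 mm and top 142 mm above the table. Pots on the shelf's back half reach 250 mm up.
- lower_seat (a point): Top of the lower bracket, foot of the lower pintle, 40 mm above the table. A pintle is an upright iron pin, 10 mm thick, 18 mm tall, its last 4 mm tapering to 6 mm. The hung door's lower socket underside rests here.
- upper_seat (a point): Top of the upper bracket, foot of the upper pintle (same pin), 104 mm above the table, straight above the lower. Brackets are 6 mm thick and reach 14 mm out to -x: the lower socket must come in between the lower pintle's tip (58 mm up) and the upper bracket's underside (98 mm up).
- shelf_edge (a point): Middle of the front edge of the cupboard's wire shelf, underside 188 mm above the table. It overhangs the pintles to cupboard x = -44 mm, for y = -216 to +46 mm, so a gripper holding the door near its hinges cannot get in under it.
- tumbler: Bystander: grey unfired clay tumbler, 64 mm wide, 90 mm tall; leave it alone. Origin at the middle of its underside.
- beaker: Bystander: grey unfired clay beaker, 60 mm wide, 80 mm tall; leave it alone. Origin at the middle of its underside.
- bowl: Bystander: terracotta bowl, 100 mm wide, 55 mm tall; leave it alone. Origin at the middle of its underside.
- jar: Bystander: grey glaze jar with white lid, 64 mm wide, 85 mm tall; leave it alone. Origin at the middle of its underside.
- brush: Bystander: brush lying on the table in front of the robot, about 200 mm long; leave it alone.
- clay: Bystander: block of clay, 150 x 100 x 80 mm; leave it alone. Origin at the middle of its underside.
- mug: Bystander: white mug, 80 mm wide, 90 mm tall; leave it alone. Origin at the middle of its underside.
There are look-alikes about, which are no part of the job. Of the things like the leaf, leave any that is purple; of the rest the larger one is meant.

How it is judged:
By the outcome, as a careful person would: the job done as asked, in the order asked, and still so for the second after the job is handed in, with the robot touching nothing.
It also fails if it takes over 72 s, if anything falls off the work surface, if the arm or the gripper's body presses on something with over 40 N, if the wrist force passes 120 N, or if a joint passes its speed limit or range.

## Working session

There is one attempt and no reset: what is moved stays moved. The work goes in short steps, Python scripts to look and compute and a tool call to move; the robot and the scene stay as the last step left them, time stands still between calls to the robot, and variables do not carry over. Pictures are saved under pics/ and viewed, at most 10 in all, crops included, and the job is handed in when it is done.

Besides the shell and the picture viewer there is one more tool, called by a JSON object that holds its "method" and its "body". servo_tool: Moves the arm, as the interface text tells. Its arguments: {"type":"object","properties":{"series":{"type":"array"},"grip_force":{"type":"number"}},"required":["series"]}

```bash
ls; mkdir -p pics
python3 - <<'E'
from rig import readout, eyes, arm
import cv2,numpy as np
for n in("side","top"):
    cv2.imwrite(f"pics/{n}0.png",eyes.get_image(n)); c=eyes.get_calibration(n); print(n,c)
    R=cv2.Rodrigues(np.array(c['rvec'],float))[0]; print(-R.T@np.array(c['tvec'],float).ravel(),R[2])
s=readout.sense(); print(s, arm.tips_ahead, [a for a in dir(arm) if a[0]!='_'])
E
```

```text
pics
side {'camera_matrix': array([[520.13381988,   0.        , 319.14690225],
       [  0.        , 520.13381988, 240.94121124],
       [  0.        ,   0.        ,   1.        ]]), 'k1': -0.09513558737152981, 'rvec': array([ 0.04701398, -2.7061686 ,  1.52236671]), 'tvec': array([0.44931123, 0.11534329, 1.35465721])}
[0.38691784 1.11632711 0.80894325] [ 0.04642179 -0.853617   -0.51882853]
top {'camera_matrix': array([[510.33808644,   0.        , 324.22333508],
       [  0.        , 510.33808644, 231.46951836],
       [  0.        ,   0.        ,   1.        ]]), 'k1': 0.002658892088407728, 'rvec': array([ 2.16036551, -2.2213971 ,  0.04022157]), 'tvec': array([0.02755286, 0.46416466, 1.58636897])}
[ 0.38701036 -0.00316778  1.60716753] [ 0.04865652  0.01112942 -0.99875356]
{'t': 0.1, 'q': array([-1.14989643e+00,  2.64672120e-01,  1.60522444e+00, -1.19877320e-05,
        1.27374633e+00, -3.69544436e-02]), 'qvel': array([ 4.16643816e-04, -2.24145526e-03, -2.33452227e-03,  4.14544068e-04,
        7.62437595e-05,  2.68039212e-04]), 'joint_torque': array([-2.00830304e-04, -5.03620362e+01, -3.58070898e+01,  7.31093134e-02,
        2.33519630e-02, -6.26928977e-05]), 'tool_pos': array([ 0.2980478 , -0.60486947,  0.22152343]), 'tcp_rot': array([[ 8.97001467e-01,  4.42026751e-01, -8.48149081e-04],
       [ 4.42027560e-01, -8.96999527e-01,  1.86660534e-03],
       [ 6.43001688e-05, -2.04925300e-03, -9.99997898e-01]]), 'ft_force': array([-0.25039207,  0.68078089,  0.01241991]), 'torque': array([ 0.04928377,  0.00729889, -0.00697644]), 'gripper_force': 0.0, 'finger_gap': 0.08804467899346022} 0.008 ['PlanningError', 'tips_ahead']
```

View pics/side0.png

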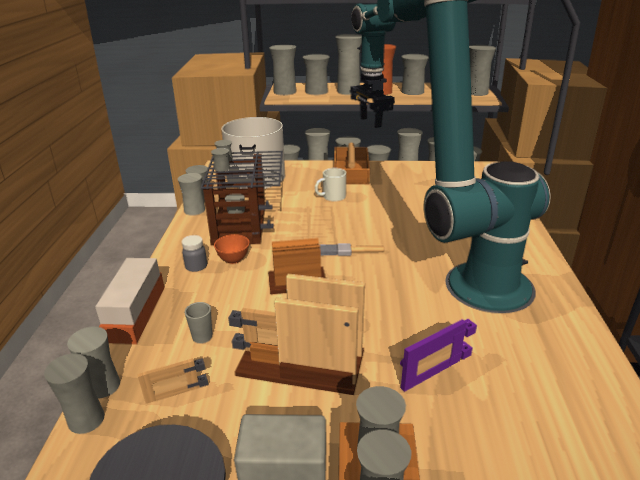

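View pics/top0.png

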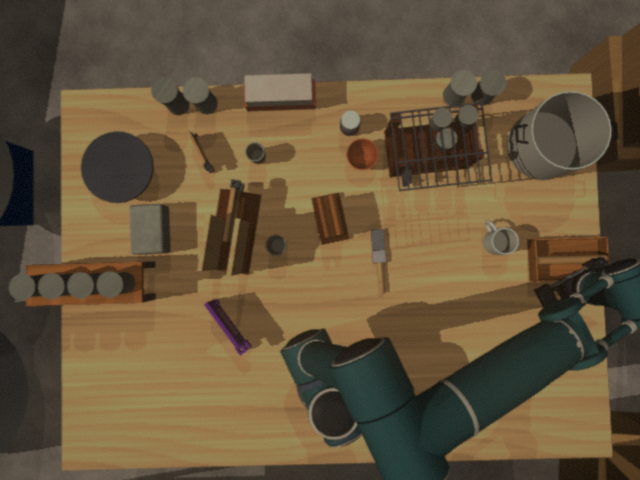

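```bash
cat > h.py <<'E'
from rig import readout, eyes
import cv2,numpy as np
from scipy.spatial.transform import Rotation as Ro
C={n:eyes.get_calibration(n) for n in("side","top")}
def proj(n,P):
    c=C[n]; P=np.atleast_2d(np.array(P,float))
    return cv2.projectPoints(P,np.array(c['rvec'],float),np.array(c['tvec'],float),c['camera_matrix'],np.array([c['k1'],0,0,0.]))[0][:,0]
def ray(n,u):
    c=C[n];R=cv2.Rodrigues(np.array(c['rvec'],float))[0]
    p=cv2.undistortPoints(np.array([[u]],float),c['camera_matrix'],np.array([c['k1'],0,0,0.]))[0,0]
    return -R.T@np.array(c['tvec'],float).ravel(), R.T@np.array([p[0],p[1],1])
def atz(n,u,z):
    o,d=ray(n,u); return o+d*(z-o[2])/d[2]
def crop(im,x0,y0,w,h,k,bright=1.0,step=20):
    c=cv2.resize(im[y0:y0+h,x0:x0+w],None,fx=k,fy=k,interpolation=cv2.INTER_CUBIC)
    c=np.clip(255*(c/255.)**(1/bright),0,255).astype(np.uint8)
    for x in range(-(-x0//step)*step,x0+w,step):
        cv2.line(c,((x-x0)*k,0),((x-x0)*k,6),(0,255,255),1);cv2.putText(c,str(x),((x-x0)*k+2,14),0,.4,(0,255,255),1)
    for y in range(-(-y0//step)*step,y0+h,step):
        cv2.line(c,(0,(y-y0)*k),(6,(y-y0)*k),(0,255,255),1);cv2.putText(c,str(y),(8,(y-y0)*k+4),0,.4,(0,255,255),1)
    return c
E
python3 - <<'E'
from h import *
t=cv2.imread('pics/top0.png');s=cv2.imread('pics/side0.png')
cv2.imwrite('pics/a.png',crop(t,195,172,160,110,5,1.6))
cv2.imwrite('pics/b.png',crop(s,222,225,160,170//1-20,4,1.2)) 
a=crop(t,380,92,115,110,3,1.8); a=cv2.resize(crop(t,382,92,112,110,4,1.8),None,fx=1,fy=1)
b=crop(s,202,140,85,110,4,1.6)
cv2.imwrite('pics/c.png',np.hstack([a[:, :448],b]))
E
```

```text
(no output)
```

View pics/a.png

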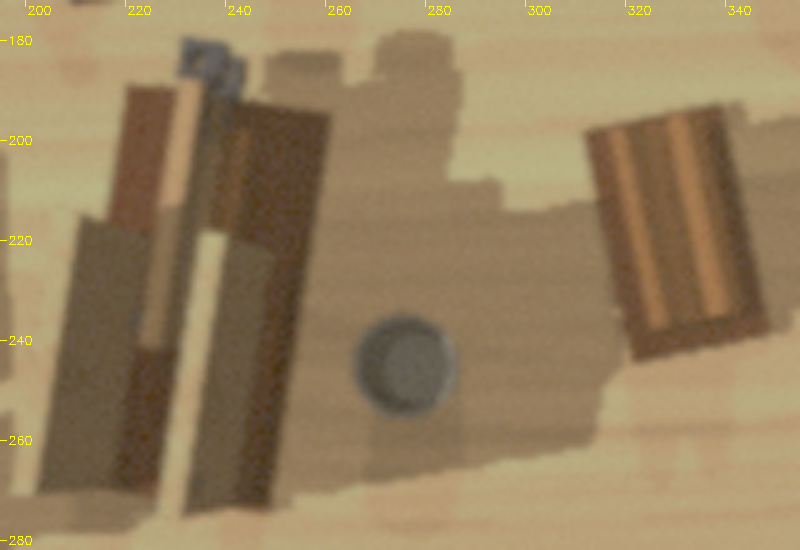

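View pics/b.png

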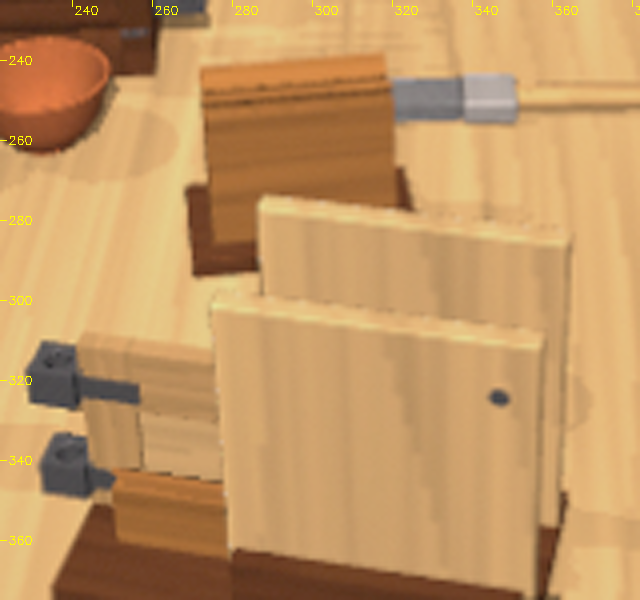

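View pics/c.png

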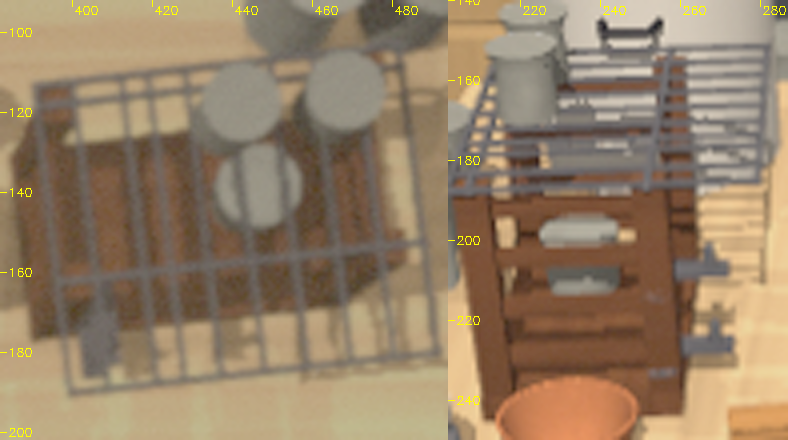

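```bash
cat >> h.py <<'E'
from scipy.optimize import least_squares
def T(p,P):
    P=np.atleast_2d(np.array(P,float)); c,s=np.cos(p[2]),np.sin(p[2])
    return np.c_[p[0]+c*P[:,0]-s*P[:,1],p[1]+s*P[:,0]+c*P[:,1],P[:,2]]
def fit(feat,p0,lean=False):
    # feat: (cam,local pt (z abs),pixel)
    f=lambda p:np.concatenate([(proj(n,T(p,P))[0]-u) for n,P,u in feat])
    r=least_squares(f,p0,loss='soft_l1'); return r.x,f(r.x).reshape(-1,2).round(1)
E
python3 - <<'E'
from h import *
np.set_printoptions(precision=4,suppress=True)
L=[('top',(-.014,0,.130),(232.5,187.6)),('top',(-.172,0,.130),(224.9,241.1)),
('side',(0,0,.114),(234.6,313.6)),('side',(0,0,.05),(238.4,337.9))]
# side: leaf top hinge end corner far(-y)/near
print('leaf',*fit(L,[.5,.25,0]))
S=[('top',(-.033,0,.120),(324.6,196.3)),('top',(-.153,0,.120),(332.2,235.6))]
print('stand',*fit(S,[.5,0,0]))
K=[('top',(-.044,.046,.190),(399.1,189.8)),('top',(-.044,-.216,.19),(490.6,179.6)),
('side',(0,0,.122),(267,200.5)),('side',(0,0,.104),(267,205.8)),('side',(0,0,.058),(268.6,215.8)),('side',(0,0,.040),(268.6,223))]
k=fit(K,[.5,-.25,0]);print('cup',*k)
for z in(.122,.104,.058,.04): print(z,proj('top',T(k[0],(0,0,z))))
print('bowl/jar', atz('top',(363,154),.05),atz('top',(350,122),.08),'beaker',atz('top',(276,244),.08))
t=cv2.imread('pics/top0.png');s=cv2.imread('pics/side0.png')
E
```

```text
leaf [ 0.6116  0.2747 -0.1588] [[ 0.1 -1.1]
 [ 0.1 -0.9]
 [ 1.1  1.1]
 [ 0.3 -0.2]]
stand [0.5964 0.015  0.1622] [[-0.1 -0.5]
 [ 0.1  0.5]]
cup [ 0.6127 -0.241   0.0836] [[-0.1  0.5]
 [ 2.1  0.1]
 [-0.3 -0.2]
 [ 0.1 -0. ]
 [-0.5  3.6]
 [-0.1  1.6]]
0.122 [[409.7872 176.6436]]
0.104 [[408.8439 177.5908]]
0.058 [[406.5326 179.9118]]
0.04 [[405.6649 180.7831]]
bowl/jar [ 0.6979 -0.1116  0.05  ] [ 0.7907 -0.0732  0.08  ] beaker [0.4279 0.1593 0.08  ]
```

```bash
cat >> h.py <<'E'
np.set_printoptions(precision=4,suppress=True)
LEAF=[.6116,.2747,-.1588];STAND=[.5964,.0150,.1622];CUP=[.6127,-.2410,.0836]
def go(pos,yaw):
    s=readout.sense();R=np.array(s['tcp_rot']);c,n=np.cos(yaw),np.sin(yaw)
    G=np.array([[c,n,0],[n,-c,0],[0,0,-1.]])
    d=R.T@(np.array(pos)-s['tool_pos']);w=np.degrees(Ro.from_matrix(R.T@G).as_rotvec())
    print('t%.2f'%s['t'],'pos',s['tool_pos'],'yaw%.4f'%np.arctan2(R[1,0],R[0,0]),'F',np.round(s['ft_force'],1),'gap%.4f'%s['finger_gap'],'->shift',d.round(4),'rot',w.round(2))
E
python3 -c "
from h import *
print(T(LEAF,(-.053,0,.35)));go(T(LEAF,(-.053,0,.35))[0],LEAF[2])"
```

```text
[[0.5593 0.2831 0.35  ]]
t0.10 pos [ 0.298  -0.6049  0.2215] yaw0.4579 F [-0.3  0.7  0. ] gap0.0880 ->shift [ 0.6268 -0.6813 -0.127 ] rot [-0.11  0.03 35.33]
```

{"method": "servo_tool", "body": {"series": [[0,0,-0.05,0,0,8,110],[0,0,-0.1,0,0,16,110],[0,0,-0.13,0,0,24,110],[0,0,-0.13,0,0,32,110],[0,0,-0.13,0,0,35.3,110]]}}

```text
t: 0.6
tool_pos: [0.2986, -0.6061, 0.3546]
tcp_rot: [[0.987, -0.162, 0.001], [-0.162, -0.987, -0.003], [0.002, 0.003, -1.0]]
ft_force: [0.7, -0.4, -1.4]
finger_gap: 0.051
gripper_force: 0.0
```

{"method": "servo_tool", "body": {"series": [[0.006,-0.046,0,0,0,0,110],[0.012,-0.092,0,0,0,0,110],[0.018,-0.138,0,0,0,0,110],[0.024,-0.184,0,0,0,0,110],[0.03,-0.23,0,0,0,0,110]]}}

```text
t: 1.1
tool_pos: [0.3642, -0.3812, 0.352]
tcp_rot: [[0.987, -0.158, -0.0], [-0.158, -0.987, 0.001], [-0.001, -0.001, -1.0]]
ft_force: [0.6, 0.9, 0.6]
finger_gap: 0.0497
gripper_force: 0.0
```

{"method": "servo_tool", "body": {"series": [[0.006,-0.046,0,0,0,0,110],[0.012,-0.092,0,0,0,0,110],[0.018,-0.138,0,0,0,0,110],[0.024,-0.184,0,0,0,0,110],[0.03,-0.23,0,0,0,0,110]]}}

```text
t: 1.6
tool_pos: [0.4299, -0.1588, 0.3524]
tcp_rot: [[0.987, -0.158, -0.0], [-0.158, -0.987, 0.0], [-0.0, -0.0, -1.0]]
ft_force: [1.5, -0.5, 0.1]
finger_gap: 0.0501
gripper_force: 0.0
```

```bash
python3 -c "
from h import *
go(T(LEAF,(-.053,0,.35))[0],LEAF[2])"
```

```text
t1.60 pos [ 0.4299 -0.1588  0.3524] yaw-0.1587 F [ 1.5 -0.5  0.1] gap0.0501 ->shift [ 0.0578 -0.4568  0.0024] rot [-0.01  0.01  0.  ]
```

{"method": "servo_tool", "body": {"series": [[0.006,-0.046,0,0,0,0,110],[0.012,-0.092,0,0,0,0,110],[0.018,-0.138,0,0,0,0,110],[0.024,-0.184,0,0,0,0,110],[0.029,-0.23,0,0,0,0,110]]}}

```text
t: 2.1
tool_pos: [0.4949, 0.0638, 0.3524]
tcp_rot: [[0.988, -0.157, -0.0], [-0.157, -0.988, -0.0], [-0.0, 0.0, -1.0]]
ft_force: [0.1, -0.5, 0.1]
finger_gap: 0.0501
gripper_force: 0.0
```

{"method": "servo_tool", "body": {"series": [[0.006,-0.046,0.01,0,0,0,110],[0.012,-0.092,0.03,0,0,0,110],[0.018,-0.138,0.06,0,0,0,110],[0.024,-0.184,0.1,0,0,0,110],[0.029,-0.227,0.13,0,0,0,110]]}}

```text
t: 2.6
tool_pos: [0.5548, 0.2677, 0.2324]
tcp_rot: [[0.988, -0.157, -0.001], [-0.157, -0.988, -0.001], [-0.001, 0.001, -1.0]]
ft_force: [0.5, -0.9, -0.2]
finger_gap: 0.0501
gripper_force: 0.0
```

Run:
```python
from h import *
go(T(LEAF,(-.053,0,.22))[0],LEAF[2])
def loc(p,w): 
    d=w-np.array([p[0],p[1],0]);c,s=np.cos(p[2]),np.sin(p[2]);return [c*d[0]+s*d[1],-s*d[0]+c*d[1]]
for c in [(83,215),(228,232),(205,230),(272,250)]:
    print(loc(LEAF,atz('top',((c[0]+.5)/5-.5+195,(c[1]+.5)/5-.5+172),.202)))
i=eyes.get_image('side'); cv2.imwrite('pics/d.png',crop(i,215,225,160,150,5,1.2))
```

```text
t2.60 pos [0.5548 0.2677 0.2324] yaw-0.1579 F [ 0.5 -0.9 -0.2] gap0.0501 ->shift [ 0.002  -0.0159  0.0124] rot [0.03 0.03 0.05]
[np.float64(-0.10711499007959187), np.float64(0.03278886631847702)]
[np.float64(-0.106004533647045), np.float64(-0.048284765086975545)]
[np.float64(-0.1065631094830869), np.float64(-0.03548885716297335)]
[np.float64(-0.11271654220034104), np.float64(-0.07383740035998154)]
```

View pics/d.png

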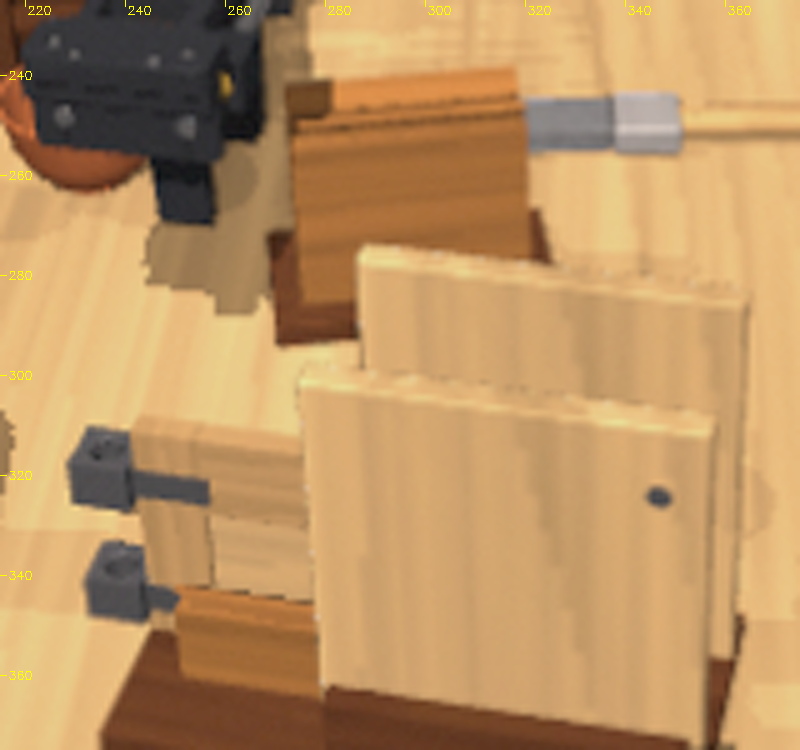

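{"method": "servo_tool", "body": {"series": [[0,-0.016,0.01,0,0,0,110],[-0.001,-0.016,0.03,0,0,0,110],[-0.001,-0.016,0.05,0,0,0,110],[-0.001,-0.016,0.07,0,0,0,110],[-0.001,-0.016,0.085,0,0,0,110]]}}

```text
t: 3.15
tool_pos: [0.5566, 0.2818, 0.1487]
tcp_rot: [[0.987, -0.158, 0.0], [-0.158, -0.987, -0.0], [0.0, 0.0, -1.0]]
ft_force: [0.1, -0.7, -0.3]
finger_gap: 0.0499
gripper_force: 0.0
```

{"method": "servo_tool", "body": {"series": [[0,0,0.015,0,0,0,110],[0,0,0.03,0,0,0,110],[0,0,0.045,0,0,0,110],[0,0,0.045,0,0,0,110]]}}

```text
t: 3.55
tool_pos: [0.5549, 0.2813, 0.1014]
tcp_rot: [[0.987, -0.158, -0.004], [-0.158, -0.987, -0.002], [-0.004, 0.003, -1.0]]
ft_force: [-0.6, 0.1, -0.6]
finger_gap: 0.0502
gripper_force: 0.0
```

Run:
```python
from h import *
go(T(LEAF,(-.056,0,.102))[0],LEAF[2])
i=eyes.get_image('side');j=eyes.get_image('top'); cv2.imwrite('pics/e.png',np.hstack([crop(i,215,225,130,150,4,1.2),crop(j,205,150,60,150,4,1.6)]))
```

```text
t3.55 pos [0.5549 0.2813 0.1014] yaw-0.1585 F [-0.6  0.1 -0.6] gap0.0502 ->shift [ 0.001  -0.0025 -0.0006] rot [0.14 0.22 0.02]
```

View pics/e.png

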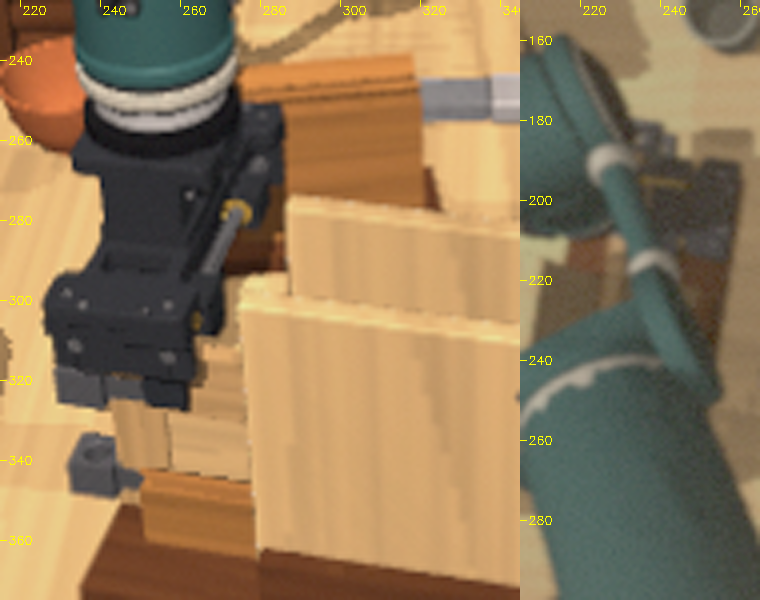

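{"method": "servo_tool", "body": {"series": [[0,0,0,0,0,0,200],[0,0,0,0,0,0,255],[0,0,0,0,0,0,255],[0,0,0,0,0,0,255],[0,0,0,0,0,0,255]], "grip_force": 45}}

```text
t: 4.15
tool_pos: [0.5567, 0.2823, 0.1045]
tcp_rot: [[0.988, -0.158, 0.0], [-0.158, -0.988, 0.0], [0.0, -0.0, -1.0]]
ft_force: [-0.3, -0.6, 0.1]
finger_gap: 0.012
gripper_force: 0.8
```

```bash
python3 -c "
from h import *
go(T(LEAF,(-.056,0,.102))[0],LEAF[2]); print(readout.sense()['gripper_force'])"
```

```text
t4.15 pos [0.5567 0.2823 0.1045] yaw-0.1583 F [-0.3 -0.6  0.1] gap0.0120 ->shift [-0.0006 -0.0012  0.0025] rot [-0.02 -0.02  0.03]
0.8055205704295076
```

{"method": "servo_tool", "body": {"series": [[0,0,0,0,0,0,255],[0,0,0,0,0,0,255],[0,0,-0.004,0,0,0,255],[0,0,-0.01,0,0,0,255],[0,0,-0.015,0,0,0,255]]}}

```text
t: 4.65
tool_pos: [0.5563, 0.282, 0.1192]
tcp_rot: [[0.987, -0.158, -0.001], [-0.158, -0.987, -0.0], [-0.001, 0.0, -1.0]]
ft_force: [-0.1, -0.0, -2.8]
finger_gap: 0.0115
gripper_force: 45.0
```

{"method": "servo_tool", "body": {"series": [[0,0,-0.01,0,0,0,255],[0,0,-0.02,0,0,0,255],[0,0,-0.03,0,0,0,255],[0,0,-0.04,0,0,0,255],[0,0,-0.05,0,0,0,255]]}}

```text
t: 5.15
tool_pos: [0.5568, 0.2822, 0.1705]
tcp_rot: [[0.988, -0.158, 0.001], [-0.158, -0.988, 0.0], [0.001, -0.0, -1.0]]
ft_force: [0.4, 0.5, -3.3]
finger_gap: 0.0112
gripper_force: 45.0
```

{"method": "servo_tool", "body": {"series": [[0,0,-0.02,0,0,0,255],[0,0,-0.045,0,0,0,255],[0,0,-0.07,0,0,0,255],[0,0,-0.1,0,0,0,255],[0,0,-0.13,0,0,0,255]]}}

```text
t: 5.65
tool_pos: [0.5562, 0.282, 0.3007]
tcp_rot: [[0.988, -0.158, -0.0], [-0.158, -0.988, -0.0], [-0.0, 0.0, -1.0]]
ft_force: [0.3, -0.7, -3.0]
finger_gap: 0.0115
gripper_force: 45.0
```

{"method": "servo_tool", "body": {"series": [[0,0,-0.015,0,0,0,255],[0,0,-0.02,0,0,0,255],[0,0,-0.02,0,0,0,255]]}}

```text
t: 5.95
tool_pos: [0.5567, 0.2822, 0.3195]
tcp_rot: [[0.987, -0.158, 0.001], [-0.158, -0.987, 0.0], [0.0, -0.0, -1.0]]
ft_force: [-0.5, -0.5, -3.2]
finger_gap: 0.0115
gripper_force: 45.0
```

Run:
```python
from h import *
go(T(STAND,(-.056,0,.27))[0],STAND[2]); print(readout.sense()['torque'])
i=eyes.get_image('side'); cv2.imwrite('pics/f.png',crop(i,190,130,190,150,4,1.2))
```

```text
t5.95 pos [0.5567 0.2822 0.3195] yaw-0.1583 F [-0.5 -0.5 -3.2] gap0.0115 ->shift [0.0282 0.2752 0.0494] rot [ -0.01  -0.03 -18.36]
[ 0.0236 -0.092   0.0432]
```

View pics/f.png

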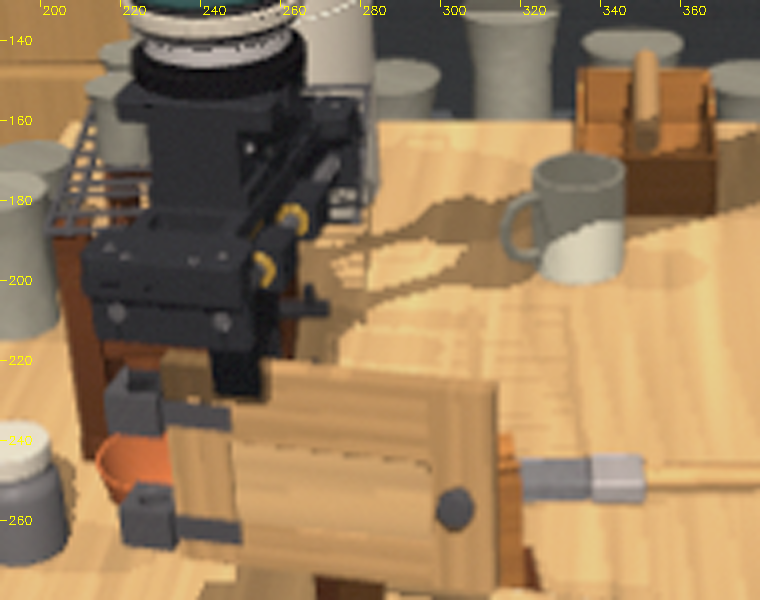

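```bash
cat >> h.py <<'E'
def leaf_in_hand(P,gx,gz,pitch=0,s=None):
    # leaf pts (leaf frame) -> world, with TCP at leaf (gx,0,gz), leaf pitched about tool y (positive: hinge end down)
    s=s or readout.sense();R=np.array(s['tcp_rot'])
    B=np.c_[R[:,0],-R[:,1],-R[:,2]]
    P=np.atleast_2d(np.array(P,float))-[gx,0,gz]
    return Ro.from_rotvec([0,pitch,0]).apply(P)@B.T+s['tool_pos']
E
python3 - <<'E'
from h import *
pts=[(-.172,.006,.110),(-.172,.006,0),(0,0,.094),(0,0,.030),(-.157,.022,.05),(-.014,.006,0)]
ob=np.array([(314,226),(314,279),(190+35,130+95),(190+37.5,130+124),(190+113.5,130+127),(190+46,130+139.5)])
s=readout.sense();u=proj('side',leaf_in_hand(pts,-.056,.0845,0,s))
print(u.round(1));print((u-ob).round(1))
f=lambda p:(proj('side',leaf_in_hand(pts,p[0],p[1],p[2],s))-ob)[[0,1,2,3,5]].ravel()
r=least_squares(f,[-.056,.0845,0],loss='soft_l1');print(r.x,f(r.x).round(1))
E
```

```text
[[312.4 228. ]
 [313.9 277.9]
 [224.4 226.1]
 [228.1 254.6]
 [303.4 259.9]
 [235.4 269.7]]
[[-1.6  2. ]
 [-0.1 -1.1]
 [-0.6  1.1]
 [ 0.6  0.6]
 [-0.1  2.9]
 [-0.6  0.2]]
[-0.0546  0.0832 -0.0088] [-0.7  1.9  0.2 -1.2  0.1  0.3  1.  -0.2 -0.3 -0.5]
```

{"method": "servo_tool", "body": {"series": [[0.002,0.02,0,0,0,0,255],[0.005,0.05,0,0,0,-2,255],[0.009,0.09,0,0,0,-5,255],[0.013,0.13,0,0,0,-9,255],[0.017,0.17,0,0,0,-13,255]]}}

```text
t: 6.5
tool_pos: [0.5451, 0.1092, 0.317]
tcp_rot: [[0.997, 0.072, -0.003], [0.072, -0.997, -0.001], [-0.004, 0.001, -1.0]]
ft_force: [-0.5, -0.5, -3.1]
finger_gap: 0.0116
gripper_force: 45.0
```

```bash
python3 -c "
from h import *
go(T(STAND,(-.056,0,.225))[0],STAND[2])"
```

```text
t6.50 pos [0.5451 0.1092 0.317 ] yaw0.0718 F [-0.5 -0.5 -3.1] gap0.0116 ->shift [-0.0111  0.1026  0.0922] rot [ 0.04  0.2  -5.18]
```

{"method": "servo_tool", "body": {"series": [[-0.003,0.03,0,0,0,-2,255],[-0.006,0.06,0.01,0,0,-4,255],[-0.009,0.085,0.03,0,0,-5.2,255],[-0.011,0.1,0.05,0,0,-5.2,255],[-0.011,0.1035,0.07,0,0,-5.2,255]]}}

```text
t: 7.0
tool_pos: [0.541, 0.0048, 0.2467]
tcp_rot: [[0.988, 0.156, -0.003], [0.156, -0.988, -0.001], [-0.003, 0.001, -1.0]]
ft_force: [0.1, 0.9, -3.2]
finger_gap: 0.0116
gripper_force: 45.0
```

{"method": "servo_tool", "body": {"series": [[0,0,0.01,0,0,0,255],[0,0,0.015,0,0,0,255],[0,0,0.015,0,0,0,255]]}}

```text
t: 7.3
tool_pos: [0.542, 0.0078, 0.2332]
tcp_rot: [[0.987, 0.159, -0.002], [0.159, -0.987, 0.0], [-0.002, -0.0, -1.0]]
ft_force: [0.3, -0.2, -2.6]
finger_gap: 0.0114
gripper_force: 45.0
```

Run:
```python
from h import *
go(T(STAND,(-.056,0,.225))[0],STAND[2])
i=eyes.get_image('side');j=eyes.get_image('top'); cv2.imwrite('pics/g.png',np.hstack([crop(i,225,150,120,150,4,1.2),crop(j,290,160,80,150,4,1.6)]))
```

```text
t7.30 pos [0.542  0.0078 0.2332] yaw0.1596 F [ 0.3 -0.2 -2.6] gap0.0114 ->shift [-0.0011  0.0016  0.0082] rot [-0.03  0.12 -0.15]
```

View pics/g.png

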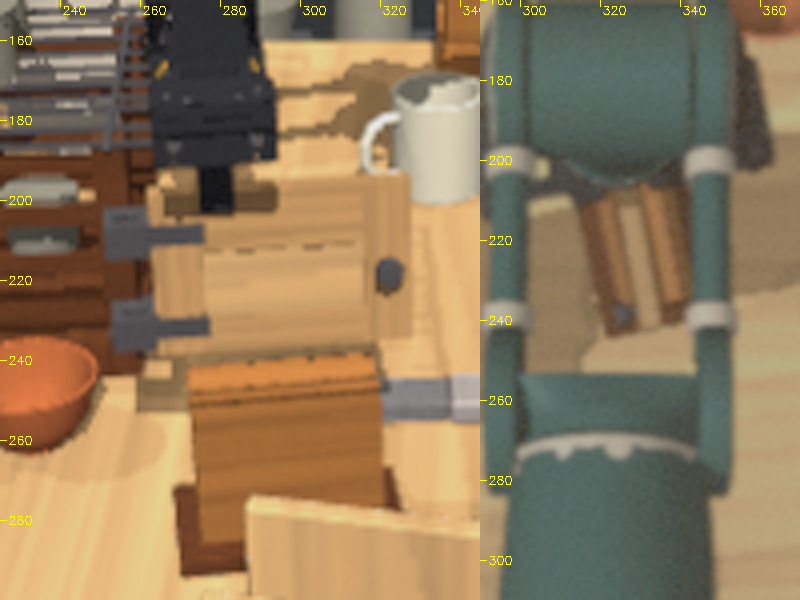

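{"method": "servo_tool", "body": {"series": [[-0.001,0.0015,0.005,0,0,-0.15,255],[-0.001,0.0015,0.015,0,0,-0.15,255],[-0.001,0.0015,0.025,0,0,-0.15,255],[-0.001,0.0015,0.032,0,0,-0.15,255],[-0.001,0.0015,0.038,0,0,-0.15,255]]}}

```text
t: 7.9
tool_pos: [0.5422, 0.0056, 0.1958]
tcp_rot: [[0.987, 0.162, 0.0], [0.162, -0.987, -0.001], [0.0, 0.001, -1.0]]
ft_force: [1.1, -2.7, 8.9]
finger_gap: 0.0115
gripper_force: 45.1
```

{"method": "servo_tool", "body": {"series": [[0,0,0.005,0,0,0,255],[0,0,0.01,0,0,0,255],[0,0,0.015,0,0,0,255],[0,0,0.02,0,0,0,255],[0,0,0.023,0,0,0,255]]}}

```text
t: 8.4
tool_pos: [0.542, 0.0052, 0.1726]
tcp_rot: [[0.987, 0.162, -0.0], [0.162, -0.987, -0.002], [-0.0, 0.002, -1.0]]
ft_force: [1.0, -5.4, 0.5]
finger_gap: 0.0115
gripper_force: 45.7
```

{"method": "servo_tool", "body": {"series": [[0,0,0.001,0,0,0,255],[0,0,0.002,0,0,0,255],[0,0,0.003,0,0,0,255],[0,0,0.004,0,0,0,255],[0,0,0.005,0,0,0,255]]}}

```text
t: 8.9
tool_pos: [0.5422, 0.0051, 0.1681]
tcp_rot: [[0.987, 0.162, 0.0], [0.162, -0.987, -0.002], [0.0, 0.002, -1.0]]
ft_force: [0.6, -5.4, 0.9]
finger_gap: 0.0113
gripper_force: 45.7
```

Run:
```python
from h import *
go(T(STAND,(-.056,0,.1645))[0],STAND[2])
```

```text
t8.90 pos [0.5422 0.0051 0.1681] yaw0.1624 F [ 0.6 -5.4  0.9] gap0.0113 ->shift [-0.0009 -0.001   0.0036] rot [ 0.09 -0.01  0.01]
```

{"method": "servo_tool", "body": {"series": [[0,0.001,0.001,0,0,0,255],[0,0.0015,0.002,0,0,0,255],[0,0.0015,0.003,0,0,0,255],[0,0.0015,0.004,0,0,0,255],[0,0.0015,0.005,0,0,0,255]]}}

```text
t: 9.4
tool_pos: [0.5423, 0.0042, 0.1646]
tcp_rot: [[0.987, 0.162, 0.0], [0.162, -0.987, -0.001], [0.0, 0.001, -1.0]]
ft_force: [-4.7, -4.5, 12.6]
finger_gap: 0.0112
gripper_force: 45.5
```

Run:
```python
from h import *
go(T(STAND,(-.056,0,.1645))[0],STAND[2])
```

```text
t9.40 pos [0.5423 0.0042 0.1646] yaw0.1622 F [-4.7 -4.5 12.6] gap0.0112 ->shift [-0.0009 -0.0019  0.0001] rot [ 0.03 -0.    0.  ]
```

{"method": "servo_tool", "body": {"series": [[0,0.001,-0.001,0,0,0,255],[0,0.001,-0.001,0,0,0,200],[0,0.001,-0.001,0,0,0,150],[0,0.001,-0.001,0,0,0,110],[0,0.001,-0.001,0,0,0,110]]}}

```text
t: 9.9
tool_pos: [0.5421, 0.004, 0.1638]
tcp_rot: [[0.987, 0.161, -0.001], [0.161, -0.987, 0.001], [-0.001, -0.001, -1.0]]
ft_force: [1.0, -0.2, -0.6]
finger_gap: 0.0409
gripper_force: 0.0
```

{"method": "servo_tool", "body": {"series": [[0,0,-0.01,0,0,0,110],[0,0,-0.03,0,0,0,110],[0,0,-0.05,0,0,0,110],[0,0,-0.06,0,0,0,110],[-0.01,0,-0.06,0,0,0,110]]}}

```text
t: 10.4
tool_pos: [0.5344, 0.002, 0.2267]
tcp_rot: [[0.987, 0.161, 0.005], [0.161, -0.987, 0.0], [0.005, 0.001, -1.0]]
ft_force: [-0.3, -0.9, -0.8]
finger_gap: 0.05
gripper_force: 0.0
```

{"method": "servo_tool", "body": {"series": [[-0.02,0,0,0,0,0,110],[-0.04,0,0,0,0,0,110],[-0.06,0,0,0,0,0,110],[-0.07,0,0,0,0,0,110],[-0.07,0,0,0,0,0,110]]}}

```text
t: 10.9
tool_pos: [0.4618, -0.0095, 0.2235]
tcp_rot: [[0.987, 0.161, -0.001], [0.161, -0.987, 0.0], [-0.001, -0.0, -1.0]]
ft_force: [0.8, 1.1, 0.1]
finger_gap: 0.0503
gripper_force: 0.0
```

Run:
```python
from h import *
go(T(STAND,(-.133,0,.1625))[0],STAND[2])
i=eyes.get_image('side');j=eyes.get_image('top'); cv2.imwrite('pics/k.png',np.hstack([crop(i,225,150,120,150,4,1.2),crop(j,290,160,80,150,4,1.6)]))
```

```text
t10.90 pos [ 0.4618 -0.0095  0.2235] yaw0.1615 F [0.8 1.1 0.1] gap0.0503 ->shift [ 0.0039 -0.0024  0.061 ] rot [-0.01  0.06 -0.04]
```

View pics/k.png

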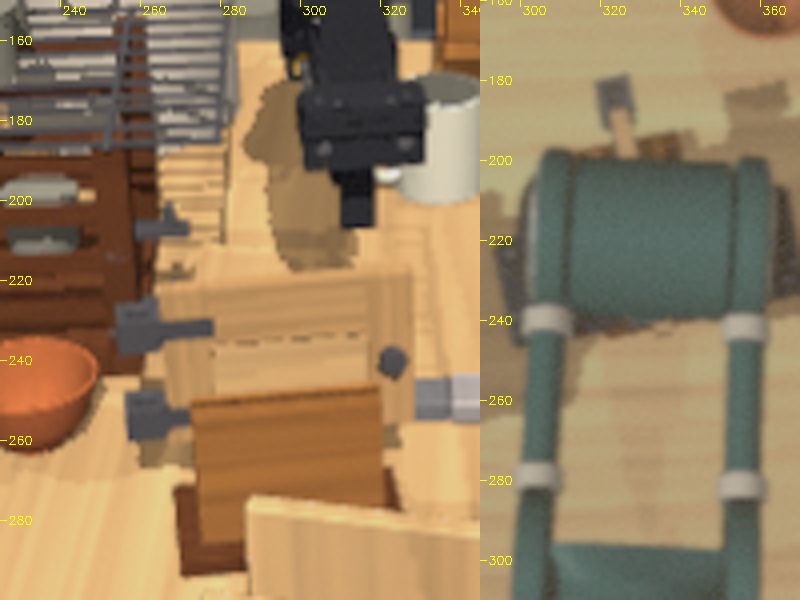

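{"method": "servo_tool", "body": {"series": [[0,0,0.01,0,0,0,110],[0,0,0.025,0,0,0,110],[0,0,0.04,0,0,0,110],[0,0,0.055,0,0,0,110],[0,0,0.0595,0,0,0,110]]}}

```text
t: 11.5
tool_pos: [0.4616, -0.0092, 0.1613]
tcp_rot: [[0.987, 0.161, -0.005], [0.161, -0.987, 0.0], [-0.005, -0.001, -1.0]]
ft_force: [0.4, 0.0, -0.0]
finger_gap: 0.05
gripper_force: 0.0
```

{"method": "servo_tool", "body": {"series": [[0,0,0,0,0,0,110],[0,0,0,0,0,0,180],[0,0,0,0,0,0,255],[0,0,0,0,0,0,255],[0,0,0,0,0,0,255]], "grip_force": 50}}

```text
t: 12.0
tool_pos: [0.4639, -0.0094, 0.1654]
tcp_rot: [[0.987, 0.161, 0.001], [0.161, -0.987, -0.0], [0.001, 0.0, -1.0]]
ft_force: [-0.4, 0.2, 0.5]
finger_gap: 0.02
gripper_force: 0.0
```

{"method": "servo_tool", "body": {"series": [[0,0,0,0,0,0,255],[0,0,0,0,0,0,255],[0,0,0,0,0,0,255]]}}

```text
t: 12.3
tool_pos: [0.4638, -0.0097, 0.1652]
tcp_rot: [[0.987, 0.162, 0.001], [0.162, -0.987, -0.001], [0.001, 0.001, -1.0]]
ft_force: [-0.7, -2.1, 2.3]
finger_gap: 0.0109
gripper_force: 50.5
```

Run:
```python
from h import *
go(T(STAND,(-.138,0,.26))[0],STAND[2])
```

```text
t12.30 pos [ 0.4638 -0.0097  0.1652] yaw0.1622 F [-0.7 -2.1  2.3] gap0.0109 ->shift [-0.0031 -0.0029 -0.0948] rot [ 0.04 -0.05  0.  ]
```

{"method": "servo_tool", "body": {"series": [[0,0,-0.004,0,0,0,255],[0,0,-0.012,0,0,0,255],[0,0,-0.022,0,0,0,255],[0,0,-0.035,0,0,0,255],[0,0,-0.05,0,0,0,255]]}}

```text
t: 12.8
tool_pos: [0.4632, -0.009, 0.2159]
tcp_rot: [[0.987, 0.161, -0.0], [0.161, -0.987, 0.001], [-0.0, -0.001, -1.0]]
ft_force: [-0.7, -0.3, -2.7]
finger_gap: 0.0112
gripper_force: 50.5
```

{"method": "servo_tool", "body": {"series": [[0,0,-0.01,0,0,0,255],[-0.01,0,-0.02,0,0,0,255],[-0.03,0,-0.02,0,0,0,255],[-0.05,0,-0.02,0,0,0,255],[-0.06,0,-0.02,0,0,0,255]]}}

```text
t: 13.3
tool_pos: [0.4023, -0.0191, 0.2349]
tcp_rot: [[0.987, 0.161, -0.001], [0.161, -0.987, 0.0], [-0.001, -0.0, -1.0]]
ft_force: [0.6, -0.1, -3.0]
finger_gap: 0.0112
gripper_force: 50.5
```

Run:
```python
from h import *
go(T(CUP,(-.2255,0,.22))[0],CUP[2])
s=cv2.imread('pics/side0.png').astype(int);t=cv2.imread('pics/top0.png').astype(int)
def show(im,u0,u1,v0,v1):
    b=im[v0:v1,u0:u1,0]-im[v0:v1,u0:u1,2]
    print('     '+' '.join('%4d'%u for u in range(u0,u1)))
    for k,r in enumerate(b):print(v0+k,' '.join('%4d'%x for x in r))
show(s,256,276,196,232);show(t,399,417,158,190)
```

```text
t13.30 pos [ 0.4023 -0.0191  0.2349] yaw0.1618 F [ 0.6 -0.1 -3. ] gap0.0112 ->shift [-0.0529  0.2353  0.0149] rot [-0.01  0.04  4.48]
      256  257  258  259  260  261  262  263  264  265  266  267  268  269  270  271  272  273  274  275
196  -55  -28  -24  -23  -25  -25  -23  -28  -62 -100 -100 -103 -105 -103 -102 -102 -105 -102  -99 -103
197  -55  -34  -38  -37  -24  -22  -25  -25  -47  -78 -100 -102 -102 -100 -100 -103 -103 -100  -96 -103
198  -54  -38  -50  -50  -41  -42  -40  -40  -47  -88 -119 -119 -116 -114 -115 -119 -119 -118 -116 -116
199  -55  -34  -46  -54  -51  -53  -52  -49  -48  -79 -103 -103 -102 -101 -101 -103 -101  -98  -97  -97
200  -54  -38  -48  -53  -53  -53  -53  -50  -59  -85  -61  -51  -78 -101 -103 -102 -101  -97  -97  -99
201  -55  -42  -43  -53  -53  -51  -51  -47  -59  -77  -32  -16  -70 -113 -102 -101 -100  -97  -97  -98
202  -56  -43  -44  -51  -52  -50  -52  -47  -44  -42   -2   -2  -50 -105 -103 -102 -100  -99  -99  -99
203  -55  -45  -39  -52  -51  -52  -50  -45  -43  -50   -1   -2  -34  -92 -119 -118 -116 -115 -118 -118
204  -57  -46  -31  -32  -31 
[... 5285 characters left out ...]
11  -16  -19  -26  -38  -46  -49  -48  -51
183  -52  -70  -68  -40  -19  -11  -12  -12  -12  -14  -27  -42  -49  -50  -48  -48  -49  -52
184  -50  -71  -68  -46  -19  -14  -11  -11  -14  -21  -41  -61  -66  -62  -53  -47  -52  -53
185  -47  -68  -68  -52  -24  -16  -16  -18  -20  -20  -40  -63  -69  -64  -58  -53  -51  -57
186  -41  -63  -67  -57  -40  -37  -37  -41  -37  -29  -41  -60  -66  -63  -56  -51  -52  -55
187  -38  -57  -68  -69  -64  -62  -61  -58  -49  -33  -36  -54  -57  -53  -47  -43  -38  -40
188  -35  -48  -63  -64  -60  -55  -51  -44  -40  -28  -24  -29  -31  -30  -28  -28  -28  -29
189  -32  -31  -35  -36  -33  -34  -30  -27  -27  -25  -26  -32  -34  -37  -41  -44  -48  -51
```

{"method": "servo_tool", "body": {"series": [[-0.008,0.025,0,0,0,0.5,255],[-0.02,0.065,0,0,0,1.5,255],[-0.032,0.105,0,0,0,2.5,255],[-0.044,0.145,0,0,0,3.5,255],[-0.053,0.18,0,0,0,4.48,255]]}}

```text
t: 13.8
tool_pos: [0.3802, -0.207, 0.2352]
tcp_rot: [[0.997, 0.082, 0.001], [0.082, -0.997, -0.001], [0.001, 0.001, -1.0]]
ft_force: [0.9, 0.4, -3.3]
finger_gap: 0.011
gripper_force: 50.5
```

Run:
```python
from h import *
go(T(CUP,(-.2255,0,.16))[0],CUP[2])
def res(p):
    S=lambda P:proj('side',T(p,P))[0]; Q=lambda P:proj('top',T(p,P))[0]
    a=[S((0,0,.122))-(267.1,200.5), S((0,0,.058))-(268.4,219.5)]
    b=[S((0,0,.110))[0]-267.15, S((0,0,.046))[0]-268.4,
       Q((0,0,.104))[0]-408.3,Q((0,0,.04))[0]-405.1,Q((-.014,0,.104))[1]-182.6,Q((-.014,0,.04))[1]-185.7]
    c=[.5*(Q((-.044,.046,.19))-(399.1,189.8)),.5*(Q((-.044,-.216,.19))-(490.6,179.6))]
    return np.concatenate([*a,b,*c])
r=least_squares(res,CUP,loss='soft_l1');print(r.x,res(r.x).round(2))
```

```text
t13.80 pos [ 0.3802 -0.207   0.2352] yaw0.0825 F [ 0.9  0.4 -3.3] gap0.0110 ->shift [0.0034 0.0532 0.0752] rot [ 0.04 -0.04 -0.06]
[ 0.6119 -0.2393  0.0879] [-0.21  0.1  -0.06  0.19  0.01  0.2  -0.04  0.01 -0.04 -0.15 -0.31  0.43
  0.77  0.05]
```

```bash
sed -i 's/CUP=\[.*\]/CUP=[.6119,-.2393,.0879]/' h.py; python3 -c "
from h import *
go(T(CUP,(-.2255,0,.145))[0],CUP[2])"
```

```text
t13.80 pos [ 0.3802 -0.207   0.2352] yaw0.0825 F [ 0.9  0.4 -3.3] gap0.0110 ->shift [0.0027 0.0524 0.0902] rot [ 0.04 -0.04 -0.31]
```

{"method": "servo_tool", "body": {"series": [[0.001,0.02,0,0,0,-0.3,255],[0.002,0.04,0.01,0,0,-0.3,255],[0.0027,0.0525,0.03,0,0,-0.3,255],[0.0027,0.0525,0.055,0,0,-0.3,255],[0.0027,0.0525,0.08,0,0,-0.3,255]]}}

```text
t: 14.3
tool_pos: [0.3881, -0.2581, 0.1545]
tcp_rot: [[0.996, 0.088, 0.001], [0.088, -0.996, -0.001], [0.001, 0.001, -1.0]]
ft_force: [0.5, 0.3, -3.3]
finger_gap: 0.0114
gripper_force: 50.5
```

{"method": "servo_tool", "body": {"series": [[0,0,0.007,0,0,0,255],[0,0,0.01,0,0,0,255],[0,0,0.01,0,0,0,255]]}}

```text
t: 14.6
tool_pos: [0.3884, -0.2575, 0.1454]
tcp_rot: [[0.996, 0.089, 0.001], [0.089, -0.996, -0.0], [0.001, 0.001, -1.0]]
ft_force: [0.2, -0.0, -3.0]
finger_gap: 0.0113
gripper_force: 50.5
```

Run:
```python
from h import *
go(T(CUP,(-.2255,0,.145))[0],CUP[2])
s=readout.sense();gx,gz=-.1355,.0852
for n in('side','top'):
    im=eyes.get_image(n);cv2.imwrite(f'pics/{n}9.png',im);im=im.astype(int)
    for z in(.008,.072):
        box=[(x,y,z+h) for x in(-.013,.013) for y in(-.013,.013) for h in(0,.022)]
        u=proj(n,leaf_in_hand(box,gx,gz,0,s)); lo=u.min(0);hi=u.max(0)
        print(n,z,'pred bbox',lo.round(1),hi.round(1),'ctr',proj(n,leaf_in_hand((0,0,z+.022),gx,gz,0,s)).round(1))
        a=np.floor(lo-6).astype(int);b=np.ceil(hi+7).astype(int)
        print('     '+' '.join('%4d'%x for x in range(a[0],b[0])))
        for v in range(a[1],b[1]):print(v,' '.join('%4d'%(im[v,x,0]-im[v,x,2]) for x in range(a[0],b[0])))
```

```text
t14.60 pos [ 0.3884 -0.2575  0.1454] yaw0.0892 F [ 0.2 -0.  -3. ] gap0.0113 ->shift [-0.0013  0.0015  0.0004] rot [ 0.03 -0.04  0.07]
side 0.008 pred bbox [293.1 207.1] [302.2 218.1] ctr [[297.5 209.3]]
      287  288  289  290  291  292  293  294  295  296  297  298  299  300  301  302  303  304  305  306  307  308  309
201 -115 -112 -113 -111 -110 -108 -104 -103 -105 -106 -111 -111 -114 -113 -113 -114 -107  -94  -95 -101 -104 -101  -96
202 -113 -113 -113 -111 -108 -107 -104 -104 -104 -108 -109 -112 -114 -114 -114 -113 -109  -95  -94 -100 -104 -103 -100
203 -114 -113 -112 -110 -108 -106 -103 -104 -104 -108 -109 -112 -113 -114 -116 -114 -108  -95  -93  -99 -104 -105 -100
204 -113 -112 -111 -110 -108 -105 -102 -104 -106 -107 -111 -113 -112 -113 -115 -115 -107  -97  -94  -99 -104 -105 -102
205 -113 -111 -111 -109 -108 -104 -102 -104 -107 -108 -111 -113 -113 -114 -115 -114 -108  -97  -94  -98 -104 -105 -102
206 -112 -111 -109 -108 -106 -103 -102 -104 -107 -108 -111 -113 -113 -113  -99  -98  -97  -99  -95  -98 -103 -105 -103
207 -114 -114 -113 -113 -112 -108 -109 -111 -110 -102 -102 -104
[... 11508 characters left out ...]
  -79  -77  -76  -78  -77  -72
214  -81  -80  -79  -78  -71  -54  -30  -20  -22  -30  -32  -38  -59  -74  -81  -84  -82  -79  -78  -80  -80  -78  -79  -78  -76  -70
215  -79  -78  -76  -77  -77  -68  -53  -42  -36  -43  -45  -41  -56  -73  -82  -85  -83  -81  -79  -78  -79  -79  -77  -76  -76  -69
216  -77  -76  -77  -78  -79  -75  -71  -61  -47  -48  -44  -37  -52  -73  -83  -85  -85  -82  -78  -75  -74  -75  -76  -76  -74  -67
217  -78  -78  -77  -78  -79  -75  -76  -66  -45  -42  -44  -39  -50  -72  -82  -84  -85  -84  -80  -77  -75  -75  -75  -74  -72  -69
218  -79  -79  -78  -79  -78  -78  -76  -66  -46  -41  -45  -39  -50  -67  -80  -86  -87  -82  -80  -77  -78  -76  -76  -77  -74  -69
```

{"method": "servo_tool", "body": {"series": [[0.008,0.0015,0,0,0,0,255],[0.02,0.0015,0,0,0,0,255],[0.035,0.0015,0,0,0,0,255],[0.05,0.0015,0,0,0,0,255],[0.06,0.0015,0,0,0,0,255]]}}

```text
t: 15.2
tool_pos: [0.45, -0.2534, 0.1449]
tcp_rot: [[0.996, 0.09, 0.001], [0.09, -0.996, -0.0], [0.001, 0.0, -1.0]]
ft_force: [-0.6, 0.1, -2.7]
finger_gap: 0.0116
gripper_force: 50.5
```

{"method": "servo_tool", "body": {"series": [[0.008,0,0,0,0,0,255],[0.016,0,0,0,0,0,255],[0.024,0,0,0,0,0,255],[0.03,0,0,0,0,0,255],[0.03,0,0,0,0,0,255]]}}

```text
t: 15.7
tool_pos: [0.4785, -0.2509, 0.1448]
tcp_rot: [[0.996, 0.089, 0.0], [0.089, -0.996, -0.0], [0.0, 0.0, -1.0]]
ft_force: [-1.4, -0.0, -2.9]
finger_gap: 0.0114
gripper_force: 50.5
```

Run:
```python
from h import *
go(T(CUP,(-.1331,0,.145))[0],CUP[2])
s=readout.sense();gx,gz=-.1331,.0852
im=eyes.get_image('side');cv2.imwrite('pics/s10.png',im);im=im.astype(int)
box=lambda z:[(x,y,z+h) for x in(-.013,.013) for y in(-.013,.013) for h in(0,.022)]
for z in(.008,.072):
    u=proj('side',leaf_in_hand(box(z),gx,gz,0,s));print(u.min(0),u.max(0))
for v in range(184,230):print(v,' '.join('%4d'%(im[v,x,0]-im[v,x,2]) for x in range(256,282)))
```

```text
t15.70 pos [ 0.4785 -0.2509  0.1448] yaw0.0894 F [-1.4 -0.  -2.9] gap0.0114 ->shift [ 0.0008  0.0002 -0.0002] rot [ 0.01 -0.02  0.08]
[263.2851 208.21  ] [272.8543 219.1768]
[261.7138 188.8172] [271.5178 199.8658]
184  -25  -20  -33  -30  -33  -34  -29  -13  -13  -12  -10   -9  -10  -10  -10  -11  -16  -21  -16  -16  -16  -14   -8   -9  -53  -83
185  -13   -7   -6   -7   -9  -10   -8   -6   -5   -6   -2   -2   -1   -2   -4  -10  -17  -16  -16  -17  -17  -17  -13   -8  -50  -92
186   -7   -4   -7   -6   -5   -5   -6   -7  -14  -24  -23  -24  -23  -26  -37  -62  -82  -80  -82  -84  -85  -84  -75  -42  -74 -115
187  -22  -25  -38  -37  -38  -37  -36  -21  -25  -37  -42  -53  -66  -69  -85 -101 -110 -109 -111 -114 -110 -111 -101  -61  -75 -106
188  -31  -32  -55  -55  -57  -54  -53  -34  -38  -43  -56  -72  -90  -93  -95  -97  -99  -98 -101  -99  -80  -80  -73  -43  -65  -97
189  -37  -34  -56  -53  -54  -55  -49  -39  -54  -62  -70  -57  -57  -58  -60  -69  -77  -77  -78  -74  -47  -45  -44  -43  -66  -95
190  -35  -33  -52  -53  -52  -52  -40  -17  -27  -43  -57  -40  -40  -40  -40  -3
[... 4577 characters left out ...]
  -67  -64  -62  -62  -64  -65
225  -54  -53  -51  -32   -8   -2   -2   -2   -2   -3   -2   -2   -1   -1   -1   -2   -1  -16  -54  -65  -68  -63  -61  -62  -64  -64
226  -53  -52  -51  -36   -8   -3   -2   -3   -1   -2   -2   -1   -1   -2   -2   -1   -1  -47  -97 -102  -94  -62  -62  -62  -64  -78
227  -53  -52  -52  -38   -7   -3   -2   -2   -1   -2   -3   -3   -3   -2   -2   -1   -2  -63 -117 -118 -115  -96  -96  -96 -101 -107
228  -54  -54  -52  -42  -14   -8  -12  -22  -28  -28  -28  -28  -28  -29  -35  -49  -46  -63 -106 -119 -116 -114 -113 -117 -117 -117
229  -53  -55  -54  -49  -25  -23  -32  -50  -53  -51  -52  -54  -54  -55  -61  -72  -72  -69  -91 -118 -118 -114 -115 -116 -117 -117
```

{"method": "servo_tool", "body": {"series": [[0.001,0,0.002,0,0,0,255],[0.001,0,0.005,0,0,0,255],[0.001,0,0.008,0,0,0,255],[0.001,0,0.01,0,0,0,255],[0.001,0,0.011,0,0,0,255]]}}

```text
t: 16.25
tool_pos: [0.4785, -0.2507, 0.1333]
tcp_rot: [[0.996, 0.089, -0.0], [0.089, -0.996, 0.0], [-0.0, -0.0, -1.0]]
ft_force: [-0.5, -0.2, -2.6]
finger_gap: 0.0114
gripper_force: 50.5
```

{"method": "servo_tool", "body": {"series": [[0,0,0.001,0,0,0,255],[0,0,0.002,0,0,0,255],[0,0,0.003,0,0,0,255],[0,0,0.004,0,0,0,255]]}}

```text
t: 16.65
tool_pos: [0.4789, -0.2508, 0.1298]
tcp_rot: [[0.996, 0.089, 0.0], [0.089, -0.996, -0.0], [0.0, 0.0, -1.0]]
ft_force: [1.0, -0.2, -2.5]
finger_gap: 0.0116
gripper_force: 50.5
```

{"method": "servo_tool", "body": {"series": [[0,0,0.0015,0,0,0,255],[0,0,0.003,0,0,0,255],[0,0,0.0045,0,0,0,255],[0,0,0.006,0,0,0,255],[0,0,0.0075,0,0,0,255]]}}

```text
t: 17.15
tool_pos: [0.4788, -0.2508, 0.1221]
tcp_rot: [[0.996, 0.089, 0.0], [0.089, -0.996, -0.0], [0.0, 0.0, -1.0]]
ft_force: [0.3, -0.4, -2.4]
finger_gap: 0.011
gripper_force: 50.5
```

{"method": "servo_tool", "body": {"series": [[0,0,0.001,0,0,0,255],[0,0,0.002,0,0,0,255],[0,0,0.003,0,0,0,255],[0,0,0.004,0,0,0,255]]}}

```text
t: 17.55
tool_pos: [0.4787, -0.2508, 0.1182]
tcp_rot: [[0.996, 0.089, -0.0], [0.089, -0.996, -0.0], [-0.0, 0.0, -1.0]]
ft_force: [-0.5, -1.2, -1.5]
finger_gap: 0.0111
gripper_force: 50.5
```

{"method": "servo_tool", "body": {"series": [[0,0,0.0005,0,0,0,255],[0,0,0.001,0,0,0,255],[0,0,0.0015,0,0,0,255],[0,0,0.002,0,0,0,255]]}}

```text
t: 17.95
tool_pos: [0.4787, -0.2509, 0.1164]
tcp_rot: [[0.996, 0.089, -0.0], [0.089, -0.996, -0.0], [-0.0, 0.0, -1.0]]
ft_force: [-1.8, -0.3, 1.0]
finger_gap: 0.0113
gripper_force: 50.5
```

{"method": "servo_tool", "body": {"series": [[0,0,0.0005,0,0,0,255],[0,0,0.001,0,0,0,255],[0,0,0.001,0,0,0,255]]}}

```text
t: 18.25
tool_pos: [0.4783, -0.251, 0.1158]
tcp_rot: [[0.996, 0.089, -0.001], [0.089, -0.996, -0.0], [-0.001, 0.0, -1.0]]
ft_force: [-4.3, 0.2, 4.3]
finger_gap: 0.0115
gripper_force: 50.5
```

{"method": "servo_tool", "body": {"series": [[0,0,0,0,0,0,220],[0,0,0,0,0,0,180],[0,0,0,0,0,0,140],[0,0,0,0,0,0,110],[0,0,0,0,0,0,110]]}}

```text
t: 18.75
tool_pos: [0.4791, -0.2507, 0.1152]
tcp_rot: [[0.996, 0.089, 0.0], [0.089, -0.996, 0.0], [0.0, 0.0, -1.0]]
ft_force: [-0.2, 0.0, -0.2]
finger_gap: 0.0417
gripper_force: 0.0
```

{"method": "servo_tool", "body": {"series": [[0,0,0,0,0,0,110],[0,0,-0.01,0,0,0,110],[0,0,-0.03,0,0,0,110],[0,0,-0.06,0,0,0,110],[0,0,-0.09,0,0,0,110]]}}

```text
t: 19.25
tool_pos: [0.4785, -0.2506, 0.2065]
tcp_rot: [[0.996, 0.089, -0.0], [0.089, -0.996, 0.0], [-0.0, -0.0, -1.0]]
ft_force: [1.5, 0.3, -0.3]
finger_gap: 0.0498
gripper_force: 0.0
```

{"method": "servo_tool", "body": {"series": [[-0.02,0,-0.02,0,0,0,110],[-0.04,0,-0.05,0,0,0,110],[-0.05,0,-0.08,0,0,0,110],[-0.05,0.02,-0.08,0,0,0,110],[-0.05,0.02,-0.08,0,0,0,110]]}}

```text
t: 19.75
tool_pos: [0.4313, -0.2769, 0.2878]
tcp_rot: [[0.996, 0.087, 0.004], [0.087, -0.996, -0.003], [0.003, 0.004, -1.0]]
ft_force: [-1.2, 0.3, -0.1]
finger_gap: 0.05
gripper_force: 0.0
```

Run:
```python
from h import *
go(T(CUP,(-.1331,0,.145))[0],CUP[2])
im=eyes.get_image('side').astype(int)
for z in(.04,.104):
    u=proj('side',T(CUP,[(x,y,z+h) for x in(-.013,.013) for y in(-.013,.013) for h in(0,.022)]));print('hung bbox',u.min(0),u.max(0))
for v in range(193,236):print(v,' '.join('%4d'%(im[v,x,0]-im[v,x,2]) for x in range(256,282)))
```

```text
t19.75 pos [ 0.4313 -0.2769  0.2878] yaw0.0876 F [-1.2  0.3 -0.1] gap0.0500 ->shift [ 0.0496 -0.0222  0.1429] rot [ 0.2  -0.19 -0.02]
hung bbox [263.6876 216.2861] [273.1757 227.208 ]
hung bbox [262.1266 197.2379] [271.8466 208.2465]
193  -44  -29  -40  -44  -40  -42  -41  -43  -57  -77  -96  -98 -100 -102 -100 -100  -98  -98  -97  -97  -97  -98 -101 -100  -98  -88
194  -49  -33  -54  -52  -53  -53  -53  -50  -68 -104 -118 -119 -118 -118 -115 -115 -119 -118 -117 -118 -119 -120 -120 -122 -118 -110
195  -54  -27  -41  -43  -42  -43  -40  -44  -73 -117 -117 -119 -119 -118 -116 -115 -114 -110 -109 -112 -114 -112 -113 -113 -110 -107
196  -55  -27  -22  -23  -24  -22  -22  -28  -61 -100  -99 -101 -103 -102 -101 -101 -100  -99  -99 -100 -103  -99 -103 -102 -101  -96
197  -56  -29  -39  -37  -24  -24  -20  -19  -30  -49  -53  -53  -53  -53  -53  -58  -77  -97  -95  -98 -100  -99 -100 -101 -100  -96
198  -57  -35  -50  -50  -39  -41  -34  -17   -7  -14  -19  -19  -20  -20  -19  -29  -64  -97  -96  -97 -102 -102 -100 -101  -98  -96
199  -54  -34  -46  -52  -52  -52  -44  -19   -3   -2   -2   -
[... 4195 characters left out ...]
  -64  -61  -62  -64  -64  -65
231  -51  -47  -47  -46  -32  -41  -47  -59  -58  -58  -59  -60  -62  -61  -62  -69  -69  -72  -82  -96 -100 -101  -98  -97  -96  -97
232  -28  -30  -22  -38  -35  -44  -71  -91  -90  -90  -92  -94  -95  -97 -103 -104 -102  -99 -103 -110 -115 -118 -113 -110 -109 -109
233  -17  -27  -25  -39  -31  -52  -92 -109 -108 -107 -109 -112 -114 -116 -119 -118 -113 -108 -106 -112 -117 -115 -112 -110 -109 -110
234  -34  -41  -46  -46  -33  -57  -97 -109 -107 -107 -110 -113 -112 -116 -118 -118 -113 -113 -112 -115 -118 -117 -114 -114 -113 -114
235  -53  -51  -52  -49  -34  -63 -104 -108 -108 -107 -110 -114 -114 -114 -117 -114 -114 -118 -117 -117 -114 -115 -117 -118 -118 -118
```

```bash
python3 -c "
from rig import workorder
print(workorder.sign_off())"
```

```text
the job is handed in; nothing more can be done
None
```

The door came out of the rack by its hinge end, was stood centred in the slotted block and let go of, then retaken near its free end and hung. The last side picture's pixel values put both sockets within about 0.5 px of fully seated on their brackets. The job was handed in at about 20 s; the sign-off returned no verdict.

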